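# Turn a brake pad over on the flip ramp and box it

## Task

Pick up the brake pad, which lies lining down, and drop it half over the high edge of the flip ramp so that the ramp (not the gripper) turns it over and it comes to rest on the counter, beyond the ramp's upright face, with its dark lining up. Then push the standing carton high on its open side so that it topples onto its closed back, and lower the pad (do not drop it) lengthways into the carton, flat on the bottom with its lining still up. Let go, and leave everything else on the counter where it is.

Things in the scene. Friction and masses are not known exactly. Their poses are not given: they have to be found in the camera images.
- pad: Brake pad: steel plate 150 x 56 x 6 mm (x, y, z), a 20 mm wide ear at each end (166 mm overall), on one face a dark lining 144 x 48 x 9 mm slotted across its middle; 15 mm thick, 0.5 kg. Origin at its centre, 7.5 mm above what it lies on. z points out of the bare steel face: up at the start (lining down), down once turned. Grip the plate's long edges, 56 mm apart.
- ramp: Flip ramp of aluminium sheet, fixed: two cheeks 44 mm wide with a clear 106 mm gap between (194 mm overall in y), joined by a 5 mm high bar at the -x end. Origin on the counter, midway, straight under the high edges, which lie along y, 90 mm up. From there the slopes fall to -x (140 mm long on the counter) and upright faces drop plumb, looking to +x. +x points away from the robot.
- ramp_crest (a point): Middle of the line of the high edges, in the gap, 90 mm up; ramp's axes. A pad let go level, lengthways along y over both cheeks, centre 8 to 15 mm to +x of this line, underside 10 to 30 mm above it, turns over and lands lining up, centre 30 to 75 mm to +x of the line, roughly along y. Fingers can then straddle its middle: the ramp-side finger goes down in the gap.
- carton: Open cardboard carton, 220 mm long (y), 150 mm tall (z), 45 mm deep (x), walls 6 mm, 0.25 kg, loose, standing on a long edge. Origin at the centre of its underside. Open face looks to -x (at the start towards the robot), closed back to +x. Pushed 25 to 50 mm towards +x at its top it tips over the back's lower edge and falls by itself on its back, open face up (x down); it may slide some mm.
- carton_floor (a point): Centre of the carton's inner bottom (inner face of its closed back): 16.5 mm to +x and 75 mm to +z of the carton's origin, carton's axes. Inside it measures 208 mm (y) by 138 mm (z), 39 mm deep. When the carton lies on its back this point is 6 mm above the counter.
- wrench: steel open-ended wrench lying flat, 160 mm long; leave it in place. Origin at its underside.
- filter: white oil filter, upright cylinder 72 mm across and 85 mm tall; leave it in place. Origin at its underside.
- grease: grey grease jar with black cap, 76 mm across and 80 mm tall; leave it in place. Origin at its underside.
- oil: blue oil bottle, 84 mm across and 200 mm tall; leave it in place. Origin at its underside.
- plugbox: small closed cardboard box, 60 x 100 x 50 mm; leave it in place. Origin at its underside.
- bearing: steel bearing ring lying flat, 62 mm across, 18 mm tall; leave it in place. Origin at its underside.
Not all that is in view belongs to the job. Of the things like the carton, leave any that is orange; of the rest the smaller one is meant.

How it is judged:
By the outcome, as a careful person would: the job done as asked, in the order asked, and still so for the second after the job is handed in, with the robot touching nothing.
It also fails if it takes over 70 s, if anything falls off the work surface, if the arm or the gripper's body presses on something with over 40 N, if the wrist force passes 120 N, or if a joint passes its speed limit or range.

## Robot

A 6-joint arm with a two-finger parallel gripper is mounted at the origin on the work surface. World frame = base frame: x ahead of the robot, y to its left, z up, the work surface at z = 0. Lengths are in mm, angles in rad, forces in N, time in s.
With the tool pointing down it reaches from about 350 to 975 mm from the base axis. Payload 7.1 kg.
Tool frame: the origin (TCP) lies midway between the tips of the shut fingers; the grasp point (between the pads) lies 19 mm behind it (ctrl.grasp_offset is the distance from the TCP to the grasp point, in mm); z points along the fingers, y is the line along which they close (so a half turn about z gives the same grasp; the last joint's range is limited). The gripper opens to 88 mm and grips with 3 to 60 N. Pads are 20 mm wide; open, the fingers measure 115 mm over their backs; the gripper's body (75 mm by 178 mm) begins 61 mm behind the grasp point.
Start: joints at [-1.147, 0.423, 1.63, -0, 1.089, -0.019], TCP at [267.809, -564.697, 187.975] pointing down, gripper open.
Joint ranges: [-3, 3], [-0.9, 2.11], [0.09, 2.58], [-1.31, 4.45], [0.11, 2.69], [-2.54, 2.54]. Speed limits (rad/s): [2.39, 2.39, 3.01, 3.14, 3.14, 3.14].

## Interface

Orientations are given as a rotation vector (axis times angle).
In Python, from workcell import sensors, viewer, ctrl gives the robot as it stands. The module is installed in compiled form; this text tells all that it offers.
- The arm moves only by the shell command python3 -m handwheel 'ROWS'. ROWS is JSON, a list of rows, each a list of 7 numbers: the shift along the tool's x, y, z in mm, then the turn, a rotation vector about the tool's x, y, z in rad, then the closure, from 0 (fully open) to 1 (shut). In form: [[x, y, z, rx, ry, rz, jaw], ...]. A call has 1 to 10 rows; each row shifts and turns the commanded pose from where the row before left it, along the tool's axes as they then stand; what a row does not reach is not made up. A row lasts 1/8 s, in which the tool goes at most 62.5 mm and 10.7 degrees, less where a joint would pass 70% of its speed; a pose out of reach is approached as far as the arm can. A call is refused whole if a number of a shift passes 62.5 or a number of a turn 0.188, either way. A call with a gripper value outside its range is refused whole. The fingers move at their own pace and stop on an object; the grip force is fixed at half the most. Time passes only in rows, so rows that do not move let the fingers close. It gives the time, the measured TCP pose, the force, the opening and the grip force at its end, in the units of the state.
- sensors.get_obs(): the state, without advancing time (a new reading comes with each control period).
- viewer.get_image(name): name is "scene" or "top"; returns a dict with "frame" (384x512x3 uint8, blue, green, red), "fov_y" (degrees; the focal length in pixels is half the picture's height over the tangent of half this angle, whatever the lens; pixels are square), "cx", "cy" (the principal point, pixels), "R" (3x3) and "t" (3): a world point X has camera coordinates R X + t. Camera axes: x right, y down, z forward; pixel columns grow to the right and rows downward; lengths in mm; the calibration is good to about 2 mm. A picture is of the moment at which its call begins. There is no depth.
- ctrl.close_job(): hands the job in; it is judged then, once.
The state is a dict: "t": time; "qpos": joint angles; "qvel": joint speeds; "joint_torque": joint torques, N m; "ee_pos": TCP position; "orientation": TCP orientation; "ft_force": force on the tool from outside, world axes, zero at the start; "moment": the same for the moment, N m; "width": finger opening in mm; "grasp_force": force on a finger pad.
Only numpy, scipy, OpenCV 4.12 (cv2) and the standard library are available. Lean on these libraries where they do the work, as an engineer would, in place of code of your own. Each camera call takes 0.05 s, during which the arm holds its last target. There are 200 camera calls.

## Working session

There is one attempt and no reset: what is moved stays moved. The work goes in short steps, Python scripts to look and compute and a shell command to move; the robot and the scene stay as the last step left them, time stands still between calls to the robot, and variables do not carry over. Pictures are saved under pics/ and viewed, at most 10 in all, crops included, and the job is handed in when it is done.

```bash
mkdir -p pics; cat > h.py <<'E'
import numpy as np, cv2
from workcell import sensors, viewer, ctrl
def cam(n):
    d=viewer.get_image(n); d['f']=d['frame'].shape[0]/2/np.tan(np.radians(d['fov_y'])/2); d['R']=np.array(d['R']);d['t']=np.array(d['t']); return d
def ray(d,u,v,z):
    c=-d['R'].T@d['t']; r=d['R'].T@np.array([(u-d['cx'])/d['f'],(v-d['cy'])/d['f'],1]); return c+r*(z-c[2])/r[2]
def proj(d,X):
    p=d['R']@np.array(X,float)+d['t']; return p[:2]/p[2]*d['f']+[d['cx'],d['cy']]
E
python3 - <<'E'
from h import *
for n in('top','scene'):
    d=cam(n); cv2.imwrite(f'pics/{n}0.png',cv2.resize(d['frame'],(768,576),interpolation=cv2.INTER_CUBIC))
    print(n,d['f'],-d['R'].T@d['t'],d['R'].round(2).tolist(),[k for k in d])
o=sensors.get_obs();print(o)
E
```

```text
top 407.33479422628847 [ 427.9138267   126.19439573 1163.81935311] [[0.0, -1.0, -0.0], [-1.0, -0.0, -0.06], [0.06, 0.0, -1.0]] ['frame', 'fov_y', 'cx', 'cy', 'R', 't', 'f']
scene 479.0648316272142 [1271.93098678 -663.03711989 1121.42735103] [[0.71, 0.7, -0.02], [0.46, -0.49, -0.74], [-0.53, 0.52, -0.67]] ['frame', 'fov_y', 'cx', 'cy', 'R', 't', 'f']
{'t': 0.1, 'qpos': array([-1.14694822e+00,  4.23786619e-01,  1.63058020e+00, -3.01450569e-05,
        1.08862864e+00, -1.90203770e-02]), 'qvel': array([ 7.11622188e-05, -7.04758652e-04, -3.56349087e-03,  1.76064749e-03,
       -2.56562627e-04, -7.50737620e-04]), 'joint_torque': array([-1.02299535e-03, -5.45621967e+01, -2.74325198e+01,  6.44989894e-02,
        1.88988604e-02, -1.18284518e-05]), 'ee_pos': array([ 267.61187948, -564.20431981,  187.27872745]), 'orientation': array([-3.06354556e+00, -6.89705880e-01,  4.83855161e-04]), 'ft_force': array([ 0.28764074, -0.7610641 ,  0.19890355]), 'moment': array([-0.00623407,  0.01113061,  0.04391267]), 'grasp_force': 0.0, 'width': 87.66609344839962}
```

View pics/top0.png

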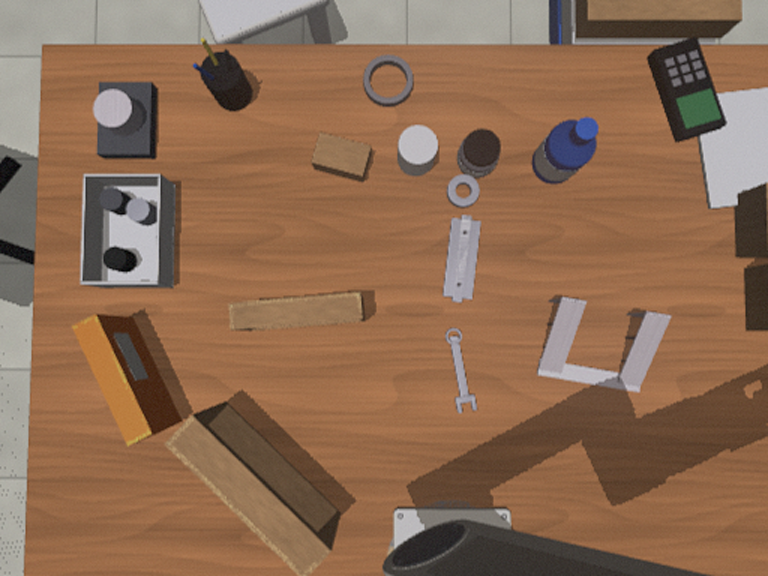

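View pics/scene0.png

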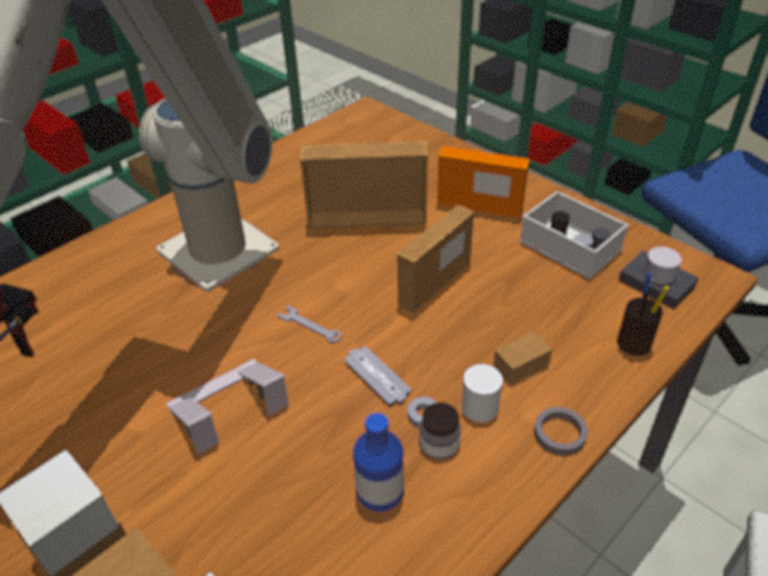

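The top view shows the pad at about (462,258), the ramp high edges from (562,298) to (670,317), and the carton's top at (229–362, 291–330), all at 1.5x scale. The carton is the small plain one. The wrench is at (460,370). Next I'll zoom in on the three.

```bash
python3 - <<'E'
from h import *
d=cam('top');f=d['frame']
# crops (u0,v0,w,h) x4
M=np.zeros((600,800,3),np.uint8)
for (u,v,w,h),(X,Y) in {(290,135,36,72):(0,0),(352,190,102,75):(150,0),(145,185,110,40):(0,310)}.items():
    c=cv2.resize(f[v:v+h,u:u+w],None,fx=4,fy=4,interpolation=cv2.INTER_CUBIC)
    if X==150: pass
    M[Y:Y+h*4,X:X+w*4]=c
cv2.imwrite('pics/m.png',M)
E
```

```text
(no output)
```

View pics/m.png

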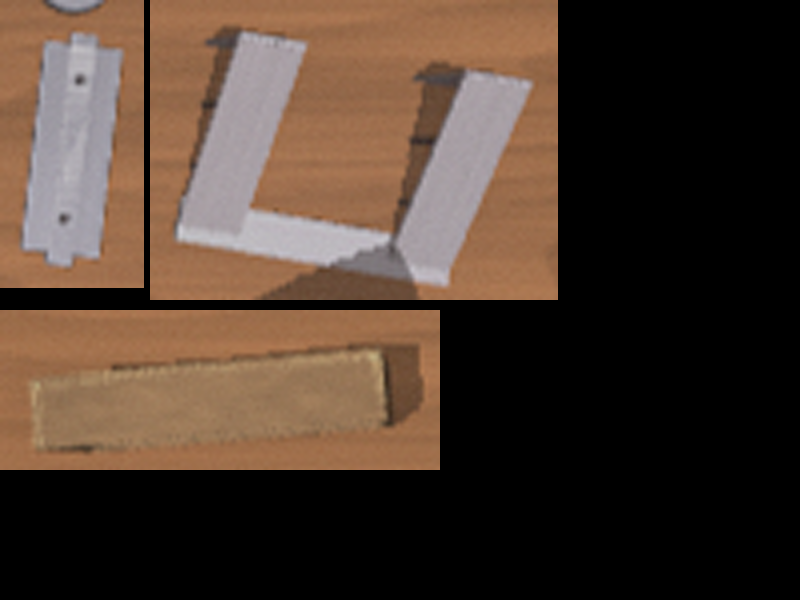

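The montage shows the pad plate corners at (45,40), (122,50), (100,258) and (24,248). The ramp crest runs (240,33) to (532,82), and its bar corners are at (178,240) and (447,286). The carton top corners are at (32,382), (382,350), (388,425) and (36,450).

```bash
python3 - <<'E'
from h import *
d=cam('top')
def P(pts,u0,v0,X,Y,z): return np.array([ray(d,(a-X)/4+u0-.375,(b-Y)/4+v0-.375,z)[:2] for a,b in pts])
L=np.linalg.norm
pad=P([(45,40),(122,50),(100,258),(24,248)],290,135,0,0,15)
print('pad',pad.round(),pad.mean(0).round(1),L(pad[0]-pad[1]),L(pad[0]-pad[3]))
a=(pad[0]+pad[1]-pad[2]-pad[3]);pa=np.arctan2(a[1],a[0]);print('pad long angle',pa)
cr=P([(240,33),(306,43),(465,71),(532,82)],352,190,150,0,90)
bar=P([(178,240),(447,286)],352,190,150,0,2)
m=(cr[0]+cr[3])/2;y=cr[0]-cr[3];ya=np.arctan2(y[1],y[0]);print('crest',cr.round(),m.round(1),L(y),'yaw',ya-np.pi/2)
print('bar',bar.round(),bar.mean(0),L(m-bar.mean(0)))
ct=P([(32,382),(382,350),(388,425),(36,450)],145,185,0,310,150)
y=ct[0]+ct[3]-ct[1]-ct[2];print('carton',ct.round(),ct.mean(0).round(1),L(y)/2,L(ct[0]-ct[3]),L(ct[1]-ct[2]),'yaw',np.arctan2(y[1],y[0])-np.pi/2)
from scipy.spatial.transform import Rotation as Ro
o=sensors.get_obs();print(Ro.from_rotvec(o['orientation']).as_matrix().round(3))
# scene overlay check
s=cam('scene');g=s['frame'].copy()
for q,z in((pad,15),(cr,90),(ct,150)):
    for p in q: cv2.circle(g,tuple(int(round(v*8)) for v in proj(s,[*p,z])),8,(0,255,0),-1,shift=3)
cv2.imwrite('pics/s1.png',cv2.resize(g[60:330,80:380],None,fx=2,fy=2,interpolation=cv2.INTER_CUBIC))
E
```

```text
pad [[654.  -1.]
 [647. -56.]
 [499. -39.]
 [506.  14.]] [576.3 -20.4] 55.15703543973174 149.14588093093826
pad long angle -0.10618155250140522
crest [[ 498. -185.]
 [ 491. -229.]
 [ 473. -333.]
 [ 466. -377.]] [ 482.1 -281.2] 194.09857523435582 yaw -0.1639521278309075
bar [[ 357. -165.]
 [ 325. -355.]] [ 340.70813893 -260.01641696] 142.9680958343994
carton [[480. 384.]
 [501. 166.]
 [454. 162.]
 [438. 381.]] [468.4 273.2] 219.37712285838336 42.48289631375523 46.94083084432842 yaw 0.08448459820639376
[[ 0.904  0.429 -0.   ]
 [ 0.429 -0.904  0.001]
 [ 0.    -0.001 -1.   ]]
```

View pics/s1.png

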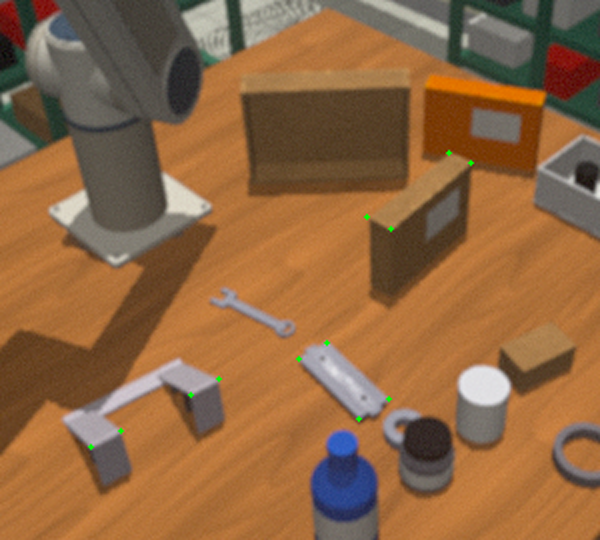

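The checks hold: pad 55x149, ramp 194 wide, carton 219x45, and the overlay agrees with the scene view. Now I'll go above the pad.

```bash
cat > go.py <<'E'
import sys
from h import *
from scipy.spatial.transform import Rotation as Ro
# go.py x y z yaw(tool x): prints shift in tool axes AFTER the turn, and the turn as rotvec in tool axes
x,y,z,w=map(float,sys.argv[1:5]); o=sensors.get_obs()
R=Ro.from_rotvec(o['orientation']); T=Ro.from_euler('z',w)*Ro.from_euler('x',np.pi)
print('shift',T.inv().apply(np.array([x,y,z])-o['ee_pos']).round(1),'turn',(R.inv()*T).as_rotvec().round(3))
print('t',round(o['t'],2),'pos',o['ee_pos'].round(1),'F',o['ft_force'].round(1),'w',round(o['width'],1),'g',round(o['grasp_force'],1),'q',o['qpos'].round(2))
E
python3 -m handwheel '[[0,0,0,0,0,0.183,0],[0,0,0,0,0,0.183,0],[0,0,0,0,0,0.183,0],[20,-48,3,0,0,0,0],[20,-48,3,0,0,0,0],[20,-48,3,0,0,0,0],[20,-48,3,0,0,0,0],[20,-48,3,0,0,0,0],[20,-48,3,0,0,0,0],[20,-48,3,0,0,0,0]]'
python3 go.py 576.3 -20.4 100 -0.106
```

```text
t: 1.5
ee_pos: [443.3, -244.0, 167.1]
orientation: [3.137, -0.167, 0.001]
ft_force: [0.2, 0.7, 0.2]
width: 87.9
grasp_force: 0.0
shift [ 108.6 -236.4   67.1] turn [ 0. -0. -0.]
t 1.5 pos [ 443.3 -244.   167.1] F [0.2 0.7 0.2] w 87.9 g 0.0 q [-0.53  0.28  1.91  0.    0.96  1.15]
```

```bash
python3 -m handwheel '[[18,-39,11,0,0,0,0],[18,-39,11,0,0,0,0],[18,-39,11,0,0,0,0],[18,-39,11,0,0,0,0],[18,-39,11,0,0,0,0],[18,-39,11,0,0,0,0],[0,0,0,0,0,0,0],[0,0,0,0,0,0,0]]'
python3 go.py 576.3 -20.4 3 -0.106
```

```text
t: 2.5
ee_pos: [574.3, -24.4, 100.9]
orientation: [3.137, -0.166, -0.001]
ft_force: [0.4, -1.0, 0.1]
width: 87.8
grasp_force: 0.0
shift [ 1.5 -4.2 97.9] turn [0.    0.001 0.   ]
t 2.5 pos [574.3 -24.4 100.9] F [ 0.4 -1.   0.1] w 87.8 g 0.0 q [-0.06  0.47  1.8  -0.    0.88  1.61]
```

```bash
python3 -m handwheel '[[1,-4,30,0,0,0,0],[0,0,30,0,0,0,0],[0,0,20,0,0,0,0],[0,0,12,0,0,0,0],[0,0,5,0,0,0,0],[0,0,0,0,0,0,0]]'
python3 go.py 576.3 -20.4 3 -0.106
```

```text
t: 3.25
ee_pos: [576.5, -20.4, 4.2]
orientation: [3.137, -0.167, 0.001]
ft_force: [1.5, 0.7, 0.5]
width: 87.7
grasp_force: 0.0
shift [-0.2 -0.   1.2] turn [-0. -0. -0.]
t 3.25 pos [576.5 -20.4   4.2] F [1.5 0.7 0.5] w 87.7 g 0.0 q [-0.06  0.62  1.83 -0.    0.69  1.62]
```

```bash
python3 -m handwheel '[[0,0,1,0,0,0,1],[0,0,0,0,0,0,1],[0,0,0,0,0,0,1],[0,0,0,0,0,0,1],[0,0,0,0,0,0,1],[0,0,0,0,0,0,1],[0,0,0,0,0,0,1],[0,0,0,0,0,0,1]]'; python3 go.py 576.3 -20.4 3 -0.106
```

```text
t: 4.25
ee_pos: [576.3, -20.3, 3.0]
orientation: [-3.137, 0.167, 0.0]
ft_force: [-0.5, 0.4, -1.0]
width: 11.1
grasp_force: 0.0
shift [ 0.1  0.1 -0. ] turn [-0.  0. -0.]
t 4.25 pos [576.3 -20.3   3. ] F [-0.5  0.4 -1. ] w 11.1 g 0.0 q [-0.06  0.62  1.83  0.    0.69  1.62]
```

The width went to 11, so the fingers closed on nothing. I'll look.

```bash
python3 - <<'E'
from h import *
M=np.zeros((540,800,3),np.uint8)
d=cam('top');s=cam('scene')
M[:,:400]=cv2.resize(d['frame'][110:245,240:340],None,fx=4,fy=4,interpolation=cv2.INTER_CUBIC)
M[:400,400:]=cv2.resize(s['frame'][150:350,150:350],None,fx=2,fy=2,interpolation=cv2.INTER_CUBIC)
cv2.imwrite('pics/m2.png',M)
E
```

```text
(no output)
```

View pics/m2.png

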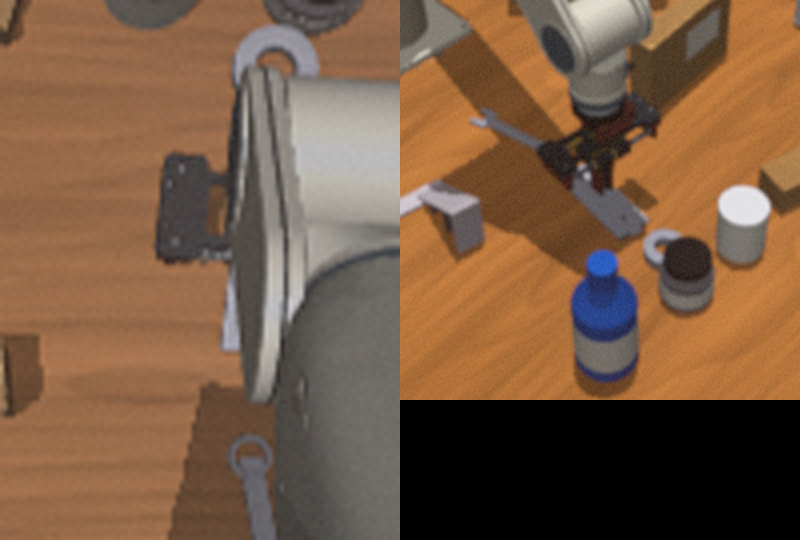

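The scene crop shows the gripper over or beside the pad, and the pad hasn't moved: its corner is still at u≈295, v≈197. I'll zoom in on the scene view with the TCP projected.

```bash
python3 - <<'E'
from h import *
s=cam('scene');o=sensors.get_obs();print(o['width'],o['grasp_force'],ctrl.grasp_offset)
u0,v0=210,190
M=cv2.resize(s['frame'][v0:v0+90,u0:u0+120],None,fx=6,fy=6,interpolation=cv2.INTER_CUBIC)
for p,c in ((o['ee_pos'],(0,255,0)),(o['ee_pos']+[0,0,80],(0,255,255)),([654,-1,15],(255,0,255)),([499,-39,15],(255,0,255)),([506,14,15],(255,0,255)),([647,-56,15],(255,0,255))):
    q=(proj(s,p)+.5-[u0,v0])*6; cv2.circle(M,(int(q[0]),int(q[1])),4,c,-1)
cv2.imwrite('pics/m3.png',M)
E
```

```text
1.3111716670147344 0.0 18.700000000000003
```

View pics/m3.png

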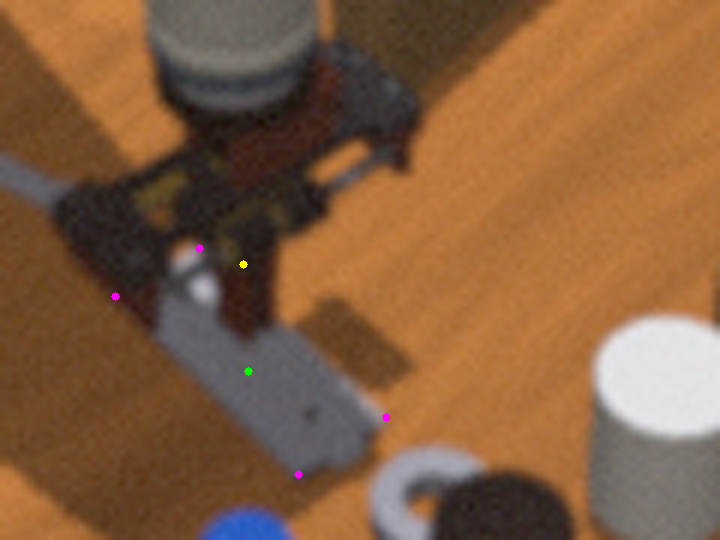

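The picture shows the shut fingertips at about (245,337), while the reported TCP projects to (248,371). So the tips are really about 19 mm higher than reported and closed above the pad. I'll open and go down with small steps, watching the force.

```bash
python3 -m handwheel '[[0,0,0,0,0,0,0],[0,0,0,0,0,0,0],[0,0,0,0,0,0,0],[0,0,0,0,0,0,0],[0,0,0,0,0,0,0],[0,0,0,0,0,0,0],[0,0,0,0,0,0,0],[0,0,0,0,0,0,0],[0,0,0,0,0,0,0]]'; python3 -m handwheel '[[0,0,4,0,0,0,0],[0,0,4,0,0,0,0],[0,0,2,0,0,0,0],[0,0,1,0,0,0,0],[0,0,0,0,0,0,0]]'
```

```text
t: 5.52
ee_pos: [576.3, -20.3, 3.0]
orientation: [-3.137, 0.167, -0.0]
ft_force: [0.1, -0.3, 0.2]
width: 85.9
grasp_force: 0.0
t: 6.15
ee_pos: [576.2, -20.3, -8.1]
orientation: [-3.137, 0.167, 0.0]
ft_force: [0.7, 1.0, 0.5]
width: 87.3
grasp_force: 0.0
```

```bash
python3 -m handwheel '[[0,0,2,0,0,0,0],[0,0,2,0,0,0,0],[0,0,0,0,0,0,0]]';python3 -m handwheel '[[0,0,2,0,0,0,0],[0,0,0,0,0,0,0]]';python3 -m handwheel '[[0,0,1,0,0,0,0],[0,0,0,0,0,0,0]]'
```

```text
t: 6.52
ee_pos: [576.1, -20.3, -12.2]
orientation: [-3.137, 0.167, 0.001]
ft_force: [0.3, 0.1, 0.1]
width: 88.1
grasp_force: 0.0
t: 6.78
ee_pos: [576.1, -20.3, -14.2]
orientation: [-3.137, 0.167, 0.0]
ft_force: [-0.1, -0.2, 0.6]
width: 88.1
grasp_force: 0.0
t: 7.02
ee_pos: [576.2, -20.3, -15.1]
orientation: [-3.137, 0.167, 0.0]
ft_force: [-0.7, 0.9, 0.8]
width: 87.9
grasp_force: 0.0
```

```bash
python3 -m handwheel '[[0,0,0,0,0,0,1],[0,0,0,0,0,0,1],[0,0,0,0,0,0,1],[0,0,0,0,0,0,1],[0,0,0,0,0,0,1],[0,0,0,0,0,0,1]]'
```

```text
t: 7.78
ee_pos: [576.3, -20.3, -15.0]
orientation: [-3.137, 0.167, -0.0]
ft_force: [-0.8, 0.0, 0.5]
width: 31.5
grasp_force: 0.0
```

```bash
python3 - <<'E'
from h import *
s=cam('scene');o=sensors.get_obs();print(o['width'],o['grasp_force'])
u0,v0=210,190
M=cv2.resize(s['frame'][v0:v0+90,u0:u0+120],None,fx=6,fy=6,interpolation=cv2.INTER_CUBIC)
M=cv2.convertScaleAbs(M,alpha=1.8,beta=20)
for p,c in ((o['ee_pos'],(0,255,0)),(o['ee_pos']+[0,0,38],(0,255,255))):
    q=(proj(s,p)+.5-[u0,v0])*6; cv2.circle(M,(int(q[0]),int(q[1])),4,c,-1)
cv2.imwrite('pics/m4.png',M)
E
```

```text
27.16789722487745 0.0
```

View pics/m4.png

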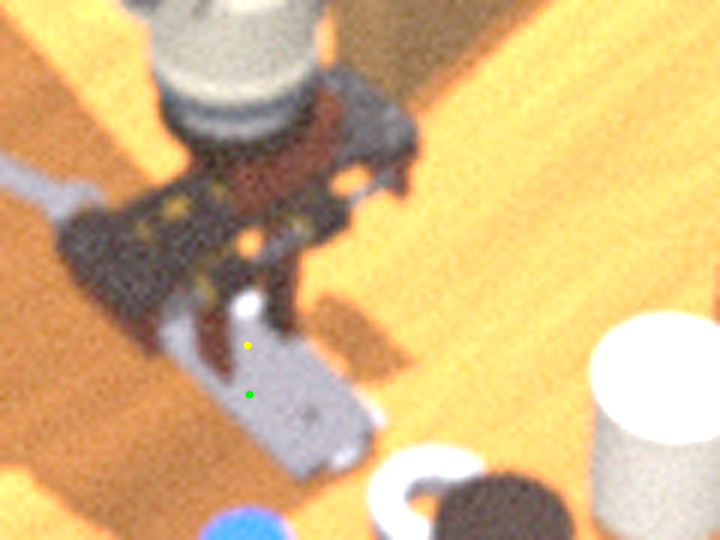

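The fingertips are at (225,380) and (285,333), midpoint (255,357), which is about 28 mm above the reported TCP at (249,394). They are still skimming over the pad. I'll open and probe lower until light contact.

```bash
python3 -m handwheel '[[0,0,-2,0,0,0,0],[0,0,0,0,0,0,0],[0,0,0,0,0,0,0],[0,0,0,0,0,0,0],[0,0,0,0,0,0,0],[0,0,0,0,0,0,0],[0,0,0,0,0,0,0]]'; python3 -m handwheel '[[0,0,4,0,0,0,0],[0,0,3,0,0,0,0],[0,0,2,0,0,0,0],[0,0,0,0,0,0,0]]'; python3 -m handwheel '[[0,0,1.5,0,0,0,0],[0,0,0,0,0,0,0]]'; python3 -m handwheel '[[0,0,1.5,0,0,0,0],[0,0,0,0,0,0,0]]'
```

```text
t: 8.7
ee_pos: [576.3, -20.3, -13.0]
orientation: [-3.137, 0.167, -0.0]
ft_force: [0.0, -1.1, 0.1]
width: 87.4
grasp_force: 0.0
t: 9.2
ee_pos: [576.0, -20.3, -22.3]
orientation: [-3.137, 0.167, 0.001]
ft_force: [1.1, -0.1, 0.2]
width: 87.8
grasp_force: 0.0
t: 9.45
ee_pos: [576.2, -20.3, -23.6]
orientation: [-3.137, 0.167, 0.0]
ft_force: [-0.1, -1.1, 0.1]
width: 87.4
grasp_force: 0.0
t: 9.7
ee_pos: [576.2, -20.3, -25.1]
orientation: [3.137, -0.167, -0.0]
ft_force: [0.1, -0.7, -0.0]
width: 87.5
grasp_force: 0.0
```

```bash
python3 -m handwheel '[[0,0,1,0,0,0,0],[0,0,0,0,0,0,0]]'; python3 -m handwheel '[[0,0,0,0,0,0,1],[0,0,0,0,0,0,1],[0,0,0,0,0,0,1],[0,0,0,0,0,0,1],[0,0,0,0,0,0,1]]'
```

```text
t: 9.95
ee_pos: [576.2, -20.3, -26.1]
orientation: [-3.137, 0.167, 0.0]
ft_force: [0.0, 0.5, -0.0]
width: 87.9
grasp_force: 0.0
t: 10.58
ee_pos: [576.3, -20.3, -26.0]
orientation: [-3.137, 0.167, 0.0]
ft_force: [0.3, 1.3, 0.9]
width: 55.9
grasp_force: 30.0
```

It's gripped at 55.9 mm with 30 N. The pad underside is then about the reported z + 26. Lifting and turning.

```bash
python3 -m handwheel '[[0,0,-15,0,0,0,1],[0,0,-30,0,0,0,1],[0,0,-30,0,0,0,1],[0,0,-30,0,0,0,1],[0,0,-30,0,0,-0.168,1],[0,0,0,0,0,-0.168,1],[0,0,0,0,0,-0.168,1],[0,0,0,0,0,-0.168,1],[0,0,0,0,0,-0.168,1],[0,0,0,0,0,-0.168,1]]'; python3 -m handwheel '[[0,0,0,0,0,-0.168,1],[0,0,0,0,0,-0.168,1],[0,0,0,0,0,-0.168,1],[0,0,0,0,0,0,1]]'; python3 go.py 493.4 -283.1 105 1.409
```

```text
t: 11.82
ee_pos: [575.5, -20.3, 109.3]
orientation: [-2.823, -1.377, 0.001]
ft_force: [-0.6, 0.3, -5.3]
width: 55.3
grasp_force: 30.0
t: 12.32
ee_pos: [575.7, -20.3, 109.3]
orientation: [-2.398, -2.029, 0.001]
ft_force: [-0.1, 0.0, -4.5]
width: 55.7
grasp_force: 30.0
shift [-272.6  -38.9    4.3] turn [-0.001  0.    -0.005]
t 12.32 pos [575.7 -20.3 109.3] F [-0.1  0.  -4.5] w 55.7 g 30.0 q [-0.06  0.45  1.79 -0.    0.89  0.11]
```

```bash
python3 -m handwheel '[[-38.9,-5.5,0,0,0,-0.005,1],[-38.9,-5.5,0,0,0,0,1],[-38.9,-5.5,0,0,0,0,1],[-38.9,-5.5,0,0,0,0,1],[-38.9,-5.5,0,0,0,0,1],[-38.9,-5.5,0,0,0,0,1],[-38.9,-5.5,0,0,0,0,1],[0,0,0,0,0,0,1],[0,0,0,0,0,0,1],[0,0,0,0,0,0,1]]'; python3 go.py 493.4 -283.1 84 1.409
python3 - <<'E'
from h import *
s=cam('scene');o=sensors.get_obs()
u0,v0=100,140
M=cv2.resize(s['frame'][v0:v0+100,u0:u0+130],None,fx=6,fy=6,interpolation=cv2.INTER_CUBIC)
M=cv2.convertScaleAbs(M,alpha=1.4,beta=20)
e=o['ee_pos'];a=1.409;l=np.array([np.cos(a),np.sin(a),0]);w=np.array([np.sin(a),-np.cos(a),0])
zt=e[2]+26+15;P=[([*(e+i*75*l+j*28*w)[:2],zt],(0,255,0)) for i in(-1,1) for j in(-1,1)]
c=np.array([482.1,-281.2,90]);x=np.array([np.cos(-.162),np.sin(-.162),0]);y=np.array([-x[1],x[0],0])
P+=[(c+k*y,(255,0,255)) for k in(-97,-53,53,97)]
for p,col in P:
    q=(proj(s,p)+.5-[u0,v0])*6; cv2.circle(M,(int(q[0]),int(q[1])),3,col,-1)
cv2.imwrite('pics/m5.png',M)
E
```

```text
t: 13.58
ee_pos: [494.8, -281.9, 109.0]
orientation: [-2.391, -2.037, -0.0]
ft_force: [0.6, -0.1, -5.2]
width: 55.9
grasp_force: 30.0
shift [-1.4 -1.2 25. ] turn [-0.    -0.     0.002]
t 13.57 pos [ 494.8 -281.9  109. ] F [ 0.6 -0.1 -5.2] w 55.9 g 30.0 q [-0.54  0.45  1.81  0.    0.89 -0.38]
```

View pics/m5.png

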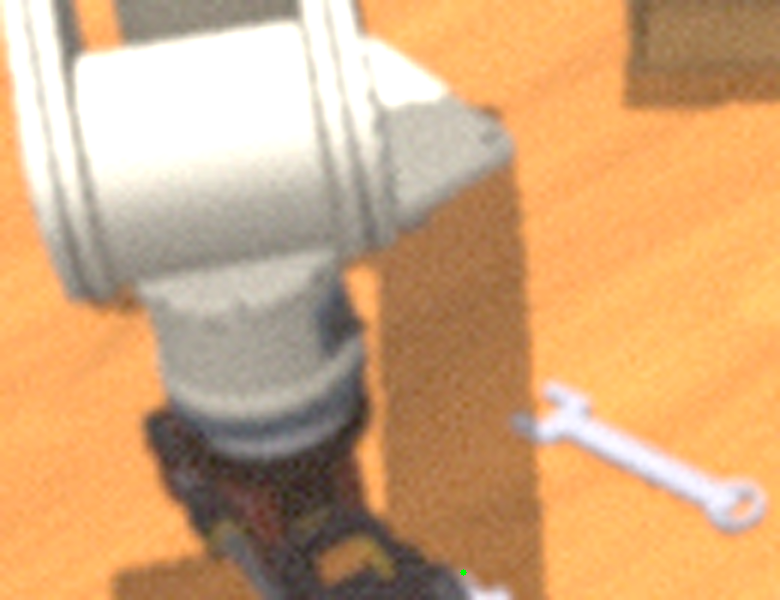

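That crop was misplaced: only the pad's ear shows, at (490,590). I'll correct to the drop pose first and then look properly.

```bash
python3 -m handwheel '[[-1.4,-1.2,8,0,0,0,1],[0,0,8,0,0,0,1],[0,0,8,0,0,0,1],[0,0,0,0,0,0,1],[0,0,0,0,0,0,1]]'; python3 go.py 493.4 -283.1 84 1.409
python3 - <<'E'
from h import *
o=sensors.get_obs();O=np.zeros((600,800,3),np.uint8)
e=o['ee_pos'];a=1.409;l=np.array([np.cos(a),np.sin(a),0]);w=np.array([np.sin(a),-np.cos(a),0])
zt=e[2]+26+15;P=[([*(e+i*75*l+j*28*w)[:2],zt],(0,255,0)) for i in(-1,1) for j in(-1,1)]
c=np.array([482.1,-281.2,90]);x=np.array([np.cos(-.162),np.sin(-.162),0]);y=np.array([-x[1],x[0],0])
P+=[(c+k*y,(255,0,255)) for k in(-97,-53,53,97)]
s=cam('scene');u0,v0=110,215
def dr(s,u0,v0,W,H,k,f):
    M=cv2.resize(s['frame'][v0:v0+H,u0:u0+W],None,fx=k,fy=k,interpolation=cv2.INTER_CUBIC)
    M=cv2.convertScaleAbs(M,alpha=1.3,beta=20)
    for p,col in P:
        q=(proj(s,p)+.5-[u0,v0])*k; cv2.circle(M,(int(q[0]),int(q[1])),2,col,-1)
    return M
O[:,:]=0
A=dr(s,110,215,100,100,6,0);O[:600,:500]=A[:,:500]
B=dr(cam('top'),365,180,75,75,4,0);O[:300,500:]=B
cv2.imwrite('pics/m6.png',O)
E
```

```text
t: 14.25
ee_pos: [493.3, -284.2, 84.9]
orientation: [2.392, 2.037, -0.0]
ft_force: [0.1, -0.2, -4.7]
width: 55.8
grasp_force: 30.0
shift [ 1.1 -0.1  0.9] turn [-0.     0.     0.002]
t 14.25 pos [ 493.3 -284.2   84.9] F [ 0.1 -0.2 -4.7] w 55.8 g 30.0 q [-0.54  0.48  1.82 -0.    0.84 -0.38]
```

View pics/m6.png

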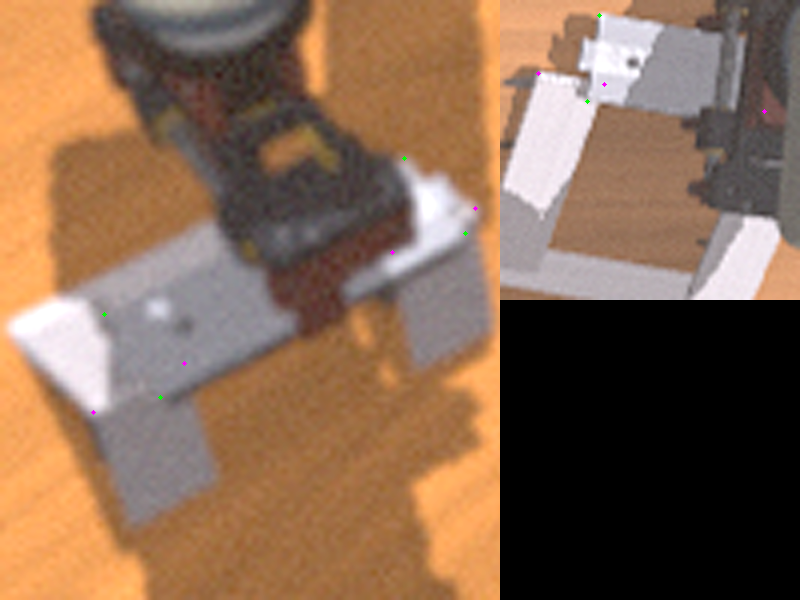

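In the top crop, the predicted corners (600,15) and (588,101) lie on the pad's end, and the crest marks lie on the cheek's edge. The overhang is about 11–12 mm and the underside about 20 mm above the crest. Releasing.

```bash
python3 -m handwheel '[[0,0,0,0,0,0,0],[0,0,0,0,0,0,0],[0,0,0,0,0,0,0],[0,0,-20,0,0,0,0],[0,0,-40,0,0,0,0],[0,0,-40,0,0,0,0],[0,0,-20,0,0,0,0]]'
python3 -m handwheel '[[-30,50,-30,0,0,0,0],[-45,50,0,0,0,0,0],[-45,50,0,0,0,0,0],[-45,50,0,0,0,0,0]]'
python3 - <<'E'
from h import *
for n in('top','scene'):
    d=cam(n); np.save(f'{n}1.npy',d['frame'])
    c=np.array([482.1,-281.2]);x=np.array([np.cos(-.162),np.sin(-.162)]);y=np.array([-x[1],x[0]])
    print(n)
    hsv=cv2.cvtColor(d['frame'],cv2.COLOR_BGR2HSV)
    for k in range(10,130,8):
        print(k,[ (lambda q:tuple(hsv[int(round(q[1])),int(round(q[0]))][1:].tolist()))(proj(d,[*(c+k*x+m*y),12])) for m in(-80,-50,-20,0,20,50,80)])
E
```

```text
t: 15.22
ee_pos: [494.2, -284.7, 207.6]
orientation: [2.389, 2.035, 0.002]
ft_force: [-0.1, 0.8, -1.3]
width: 87.7
grasp_force: 0.0
t: 15.72
ee_pos: [654.6, -467.5, 234.0]
orientation: [2.391, 2.036, 0.0]
ft_force: [0.6, 0.0, 0.4]
width: 88.0
grasp_force: 0.0
top
10 [(108, 92), (31, 99), (15, 134), (58, 159), (87, 149), (14, 130), (134, 99)]
18 [(125, 110), (96, 45), (56, 55), (16, 115), (63, 53), (55, 56), (136, 163)]
26 [(87, 108), (77, 50), (63, 57), (20, 78), (62, 58), (79, 55), (137, 166)]
34 [(30, 111), (88, 49), (63, 53), (11, 116), (68, 56), (69, 59), (18, 173)]
42 [(12, 109), (78, 46), (62, 58), (19, 79), (57, 58), (64, 56), (16, 173)]
50 [(133, 100), (74, 52), (67, 57), (9, 108), (56, 59), (67, 61), (128, 137)]
58 [(134, 103), (78, 49), (76, 54), (30, 77), (75, 58), (64, 64), (132, 162)]
66 [(130, 102), (128, 133), (32, 134), (77, 158), (77, 165), (16, 115), (137, 153)]
74 [(126, 105), (133, 155), (132, 172), (134, 167), (132, 158), (129, 152), (134, 156)]
82 [(126, 107), (133, 169), (133, 157), (131, 156), (138, 152), (131, 164), (134, 165)]
90 [(131, 103), (138, 157), (13
[... 963 characters left out ...]
)]
66 [(143, 107), (20, 116), (34, 89), (23, 131), (14, 111), (19, 108), (168, 194)]
74 [(176, 103), (141, 156), (74, 135), (135, 160), (78, 143), (38, 135), (167, 183)]
82 [(190, 106), (171, 188), (186, 195), (174, 191), (178, 179), (165, 172), (166, 180)]
90 [(182, 105), (173, 192), (166, 183), (174, 176), (170, 179), (172, 185), (175, 188)]
98 [(187, 105), (166, 184), (171, 183), (174, 183), (177, 187), (170, 191), (174, 180)]
106 [(173, 115), (164, 180), (171, 188), (173, 183), (181, 178), (169, 174), (163, 178)]
114 [(168, 141), (169, 187), (182, 177), (174, 173), (172, 169), (172, 173), (176, 177)]
122 [(172, 185), (172, 176), (176, 168), (171, 170), (166, 174), (167, 174), (168, 179)]
```

The samples show dark lining (V≈50) with the bright slot at its middle, centred about 40 mm beyond the crest: the pad is turned over. Next I'll get its exact pose and the way to the push pose.

```bash
cat > padpose.py <<'E'
from h import *
d=cam('top');hsv=cv2.cvtColor(d['frame'],cv2.COLOR_BGR2HSV)
m=((hsv[...,2]<80)&(hsv[...,1]<115)).astype(np.uint8)
roi=np.zeros_like(m);u,v=map(int,proj(d,[522,-288,15]));roi[v-25:v+25,u-38:u+38]=1
m=cv2.morphologyEx(m*roi,cv2.MORPH_CLOSE,np.ones((7,9)));m=cv2.morphologyEx(m,cv2.MORPH_OPEN,np.ones((5,5)))
n,lab,st,_=cv2.connectedComponentsWithStats(m);k=1+st[1:,4].argmax()
b=cv2.boxPoints(cv2.minAreaRect(np.argwhere(lab==k)[:,::-1].astype(np.float32)))
p=np.array([ray(d,*q,15)[:2] for q in b]);e=[p[1]-p[0],p[2]-p[1]];L=max(e,key=np.linalg.norm)
print('pad c',p.mean(0).round(1),'sides',[np.linalg.norm(q).round(1) for q in e],'yaw',np.arctan2(*L[::-1]).round(3)%np.pi)
E
python3 padpose.py; python3 -m handwheel '[[0,0,0,0,0,-0.123,1],[0,0,0,0,0,-0.123,1],[0,0,0,0,0,0,1]]'; python3 go.py 392.7 266.8 97 1.655
```

```text
pad c [ 511.  -287.7] sides [np.float64(64.4), np.float64(149.5)] yaw 1.3975926535897931
t: 16.25
ee_pos: [652.9, -465.1, 234.2]
orientation: [-2.125, -2.314, -0.0]
ft_force: [0.5, 0.4, -0.3]
width: 61.2
grasp_force: 0.0
shift [ 751.2 -197.7  137.2] turn [ 0.    -0.     0.001]
t 16.25 pos [ 652.9 -465.1  234.2] F [ 0.5  0.4 -0.3] w 61.2 g 0.0 q [-0.63  0.66  1.13  0.    1.36 -0.72]
```

```bash
python3 -m handwheel '[[50,-13,0,0,0,0,1],[50,-13,0,0,0,0,1],[50,-13,0,0,0,0,1],[50,-13,0,0,0,0,1],[50,-13,0,0,0,0,1],[50,-13,0,0,0,0,1],[50,-13,0,0,0,0,1],[50,-13,0,0,0,0,1],[50,-13,0,0,0,0,1],[50,-13,0,0,0,0,1]]' >/dev/null; python3 -m handwheel '[[50,-13,0,0,0,0,1],[50,-13,0,0,0,0,1],[50,-13,0,0,0,0,1],[50,-13,0,0,0,0,1],[50,-13,0,0,0,0,1],[0,0,0,0,0,0,1],[0,0,0,0,0,0,1]]'; python3 go.py 392.7 266.8 97 1.655
```

```text
t: 18.38
ee_pos: [394.1, 264.2, 233.7]
orientation: [2.124, 2.314, 0.0]
ft_force: [-0.1, -0.4, 0.5]
width: 0.7
grasp_force: 0.0
shift [  2.7  -1.2 136.7] turn [0.    0.    0.001]
t 18.38 pos [394.1 264.2 233.7] F [-0.1 -0.4  0.5] w 0.7 g 0.0 q [ 0.57  0.14  1.91 -0.    1.09  0.48]
```

```bash
python3 -m handwheel '[[2,-1,34,0,0,0,1],[0,0,34,0,0,0,1],[0,0,34,0,0,0,1],[0,0,34,0,0,0,1],[0,12,0,0,0,0,1],[0,12,0,0,0,0,1],[0,6,0,0,0,0,1],[0,6,0,0,0,0,1],[0,6,0,0,0,0,1]]'; python3 -m handwheel '[[0,6,0,0,0,0,1],[0,6,0,0,0,0,1],[0,6,0,0,0,0,1]]';python3 -m handwheel '[[0,6,0,0,0,0,1],[0,6,0,0,0,0,1],[0,6,0,0,0,0,1]]'
python3 - <<'E'
from h import *
s=cam('scene')['frame'];cv2.imwrite('pics/n1.png',s)
E
```

```text
t: 19.5
ee_pos: [435.9, 270.2, 98.1]
orientation: [2.124, 2.315, 0.001]
ft_force: [0.8, 0.1, -0.4]
width: 0.6
grasp_force: 0.0
t: 19.88
ee_pos: [453.6, 271.6, 97.5]
orientation: [-2.124, -2.315, 0.0]
ft_force: [-0.2, -0.9, -0.2]
width: 0.6
grasp_force: 0.1
t: 20.25
ee_pos: [471.6, 273.1, 97.5]
orientation: [-2.124, -2.315, 0.0]
ft_force: [0.4, 0.3, -0.4]
width: 0.4
grasp_force: 0.0
```

```bash
python3 -m handwheel '[[0,-20,0,0,0,0,1],[0,-30,0,0,0,0,1],[0,-20,-30,0,0,0,1],[0,0,-50,0,0,0,0],[-50,0,-50,0,0,0,0],[-60,0,0,0,0,0,0],[-60,0,0,0,0,0,0],[-60,0,0,0,0,0,0],[-60,0,0,0,0,0,0],[-60,0,0,0,0,0,0]]'
python3 - <<'E'
from h import *
d=cam('top');f=d['frame'];s=cam('scene')
np.save('top2.npy',f)
# pad + carton montage
M=np.zeros((600,800,3),np.uint8)
M[0:256,0:416]=cv2.resize(f[150:214,145:249],None,fx=4,fy=4,interpolation=cv2.INTER_CUBIC)
M[260:540,0:400]=cv2.convertScaleAbs(cv2.resize(f[170:240,350:450],None,fx=4,fy=4,interpolation=cv2.INTER_CUBIC),alpha=1.4,beta=15)
M[0:600,420:800]=cv2.resize(s['frame'][70:370,130:320],None,fx=2,fy=2,interpolation=cv2.INTER_CUBIC)
cv2.imwrite('pics/m7.png',M)
E
```

```text
t: 21.55
ee_pos: [431.0, -77.8, 222.1]
orientation: [2.123, 2.314, 0.001]
ft_force: [1.0, 0.4, -0.4]
width: 67.0
grasp_force: 0.0
```

View pics/m7.png

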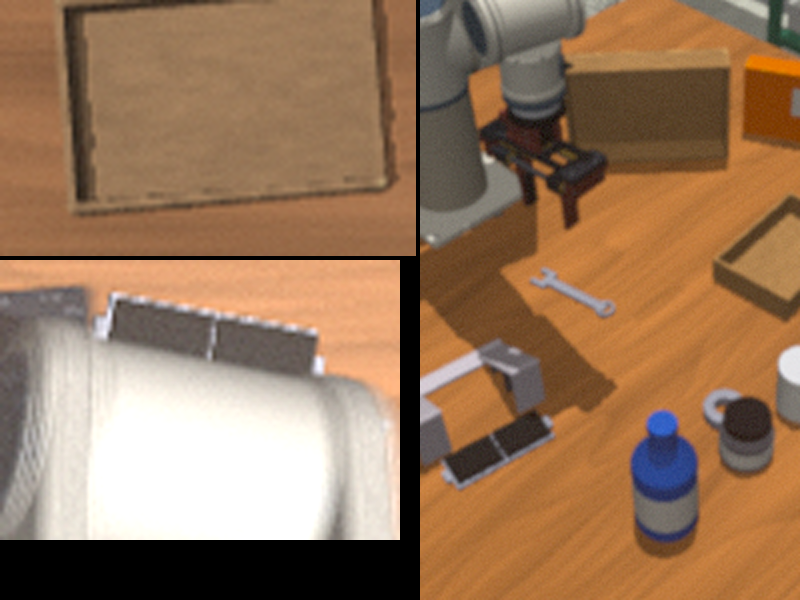

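The last picture shows the carton on its back, open side up, with near rim corners at (72,212) and (394,184). The pad lies lining up along y, with the plate's far corners at (112,293) and (318,331). Working out both poses.

```bash
python3 - <<'E'
from h import *
d=cam('top');L=np.linalg.norm
def P(pts,u0,v0,X,Y,z): return np.array([ray(d,(a-X)/4+u0-.375,(b-Y)/4+v0-.375,z)[:2] for a,b in pts])
p=P([(112,293),(318,331)],350,170,0,260,6);v=p[0]-p[1];print('pad edge',p.round(1),L(v))
v/=L(v);n=np.array([-v[1],v[0]]);n*=-np.sign(n[0]);print('pad c',(p.mean(0)+28*n).round(1),'yaw',np.arctan2(v[1],v[0]).round(3))
c=P([(72,213),(394,185)],145,150,0,0,45);v=c[0]-c[1];print('carton near rim',c.round(1),L(v))
v/=L(v);n=np.array([-v[1],v[0]]);n*=np.sign(n[0]);C=c.mean(0)+75*n;print('floor c',C.round(1),'yaw',np.arctan2(v[1],v[0]).round(3))
# far rim check: brightness profile along carton axis and side to side (top rim projected z=45)
g=cv2.cvtColor(d['frame'],cv2.COLOR_BGR2HSV)
for s in(-40,0,40): print(s,[int(g[tuple(np.round(proj(d,[*(C+s*v+k*n),45])[::-1]).astype(int))][2]) for k in range(54,92,3)])
E
python3 go.py 511 -287.7 100 1.405
```

```text
pad edge [[ 560.6 -220.6]
 [ 533.9 -366.7]] 148.52480567178296
pad c [ 519.7 -288.6] yaw 1.39
carton near rim [[485.2 383.2]
 [505.2 161.7]] 222.43593139607466
floor c [569.9 279.2] yaw 1.661
-40 [157, 153, 148, 106, 66, 140, 164, 155, 155, 150, 143, 150, 150]
0 [162, 164, 146, 91, 62, 100, 142, 154, 153, 154, 155, 156, 152]
40 [161, 157, 140, 95, 59, 115, 157, 158, 152, 156, 153, 146, 150]
shift [-193.3  113.5  121.8] turn [0.    0.    0.246]
t 21.7 pos [431.  -78.3 221.8] F [-0.9  1.  -0.6] w 79.0 g 0.0 q [-0.21  0.1   1.99 -0.    1.05 -0.29]
```

```bash
python3 -m handwheel '[[0,0,0,0,0,0.133,0],[0,0,0,0,0,0.132,0],[-38.2,25,0,0,0,0,0],[-38.2,25,0,0,0,0,0],[-38.2,25,0,0,0,0,0],[-38.2,25,0,0,0,0,0],[-38.2,25,20,0,0,0,0],[0,0,40,0,0,0,0],[0,0,0,0,0,0,0],[0,0,0,0,0,0,0]]' ; python3 go.py 519.7 -288.6 -22 1.39
```

```text
t: 22.95
ee_pos: [520.7, -284.9, 162.7]
orientation: [2.409, 2.016, 0.0]
ft_force: [1.1, -0.7, 0.2]
width: 87.3
grasp_force: 0.0
shift [ -3.8  -0.3 184.7] turn [ 0.    -0.     0.003]
t 22.95 pos [ 520.7 -284.9  162.7] F [ 1.1 -0.7  0.2] w 87.3 g 0.0 q [-0.52  0.41  1.72  0.    1.01 -0.34]
```

```bash
python3 -m handwheel '[[-3.8,-0.3,30,0,0,0,0],[0,0,30,0,0,0,0],[0,0,30,0,0,0,0],[0,0,30,0,0,0,0],[0,0,20,0,0,0,0],[0,0,0,0,0,0,0]]'; python3 -m handwheel '[[0,0,10,0,0,0,0],[0,0,10,0,0,0,0],[0,0,10,0,0,0,0],[0,0,6,0,0,0,0],[0,0,4,0,0,0,0],[0,0,4,0,0,0,0],[0,0,0,0,0,0,0],[0,0,0,0,0,0,0]]'; python3 go.py 519.7 -288.6 -26 1.39
```

```text
t: 23.7
ee_pos: [519.0, -289.2, 21.7]
orientation: [-2.41, -2.014, 0.0]
ft_force: [0.7, 0.5, -0.7]
width: 87.7
grasp_force: 0.0
t: 24.7
ee_pos: [519.2, -289.8, -22.1]
orientation: [2.411, 2.014, 0.0]
ft_force: [0.2, 0.3, 0.2]
width: 87.9
grasp_force: 0.0
shift [1.3 0.3 3.9] turn [0.    0.    0.002]
t 24.7 pos [ 519.2 -289.8  -22.1] F [0.2 0.3 0.2] w 87.9 g 0.0 q [-0.53  0.68  1.79  0.    0.67 -0.35]
```

```bash
python3 -m handwheel '[[1.2,0.3,2,0,0,0,0],[0,0,1.5,0,0,0,0],[0,0,0,0,0,0,0]]'|grep -E 'pos|force'; python3 -m handwheel '[[0,0,1,0,0,0,0],[0,0,0,0,0,0,0]]'|grep -E 'pos|force'; python3 -m handwheel '[[0,0,0.8,0,0,0,0],[0,0,0,0,0,0,0]]'|grep -E 'pos|force'
```

```text
ee_pos: [519.5, -288.5, -25.9]
ft_force: [-1.0, -0.1, -0.4]
grasp_force: 0.0
ee_pos: [519.5, -288.6, -26.8]
ft_force: [-0.4, -0.2, 0.1]
grasp_force: 0.0
ee_pos: [519.5, -288.6, -27.6]
ft_force: [-0.4, -0.3, -0.0]
grasp_force: 0.0
```

```bash
for i in 1 2 3; do :; done; python3 -m handwheel '[[0,0,0.7,0,0,0,0],[0,0,0,0,0,0,0]]'|grep -E 'pos|ft'; python3 -m handwheel '[[0,0,0.7,0,0,0,0],[0,0,0,0,0,0,0]]'|grep -E 'pos|ft'
```

```text
ee_pos: [519.5, -288.6, -28.3]
ft_force: [-0.5, 0.4, -0.6]
ee_pos: [519.5, -288.6, -29.0]
ft_force: [-0.3, 0.5, -0.3]
```

```bash
python3 -m handwheel '[[0,0,0,0,0,0,1],[0,0,0,0,0,0,1],[0,0,0,0,0,0,1],[0,0,0,0,0,0,1],[0,0,0,0,0,0,1]]'
```

```text
t: 26.7
ee_pos: [520.0, -288.9, -28.3]
orientation: [2.411, 2.013, 0.0]
ft_force: [-0.6, 0.4, 5.2]
width: 47.7
grasp_force: 30.8
```

The width of 47.7 means the fingers are on the lining, with the tips on the plate. I'll reopen, go 4 mm lower and grip again.

```bash
python3 -m handwheel '[[0,0,0,0,0,0,0],[0,0,0,0,0,0,0],[0,0,0,0,0,0,0],[0,0,0,0,0,0,0],[0,0,1.5,0,0,0,0],[0,0,1.5,0,0,0,0],[0,0,0,0,0,0,0]]'|grep -E 'pos|ft|wid'; python3 -m handwheel '[[0,0,1,0,0,0,0],[0,0,0,0,0,0,0]]'|grep -E 'pos|ft|wid'; python3 -m handwheel '[[0,0,0,0,0,0,1],[0,0,0,0,0,0,1],[0,0,0,0,0,0,1],[0,0,0,0,0,0,1],[0,0,0,0,0,0,1]]'
```

```text
ee_pos: [519.4, -288.5, -32.2]
ft_force: [-0.0, -0.1, 0.1]
width: 87.6
ee_pos: [519.5, -288.6, -33.0]
ft_force: [0.3, -0.8, 0.4]
width: 88.1
t: 28.45
ee_pos: [519.6, -288.7, -32.9]
orientation: [2.411, 2.014, 0.0]
ft_force: [-0.6, -0.1, 0.1]
width: 55.8
grasp_force: 30.0
```

```bash
python3 -m handwheel '[[0,0,-10,0,0,0,1],[0,0,-25,0,0,0,1],[0,0,-30,0,0,0,1],[0,0,-30,0,0,0,1],[0,0,-30,0,0,0,1],[0,0,-20,0,0,0,1],[0,0,0,0,0,-0.135,1],[0,0,0,0,0,-0.136,1],[0,0,0,0,0,0,1]]'; python3 go.py 569.9 279.2 110 1.661
```

```text
t: 29.58
ee_pos: [519.0, -288.3, 112.1]
orientation: [-2.118, -2.319, 0.0]
ft_force: [-0.1, -0.4, -5.7]
width: 55.0
grasp_force: 30.0
shift [560.6 101.8   2.1] turn [-0.001 -0.001  0.001]
t 29.57 pos [ 519.  -288.3  112.1] F [-0.1 -0.4 -5.7] w 55.0 g 30.0 q [-0.53  0.47  1.75 -0.    0.92 -0.62]
```

```bash
python3 -m handwheel '[[25,5,0,0,0,0,1],[40,7.5,0,0,0,0,1],[40,7.5,0,0,0,0,1],[40,7.5,0,0,0,0,1],[40,7.5,0,0,0,0,1],[40,7.5,0,0,0,0,1],[40,7.5,0,0,0,0,1],[40,7.5,0,0,0,0,1],[40,7.5,0,0,0,0,1],[40,7,0,0,0,0,1]]' >/dev/null; python3 -m handwheel '[[40,7,0,0,0,0,1],[40,7,0,0,0,0,1],[40,7,0,0,0,0,1],[35,6,0,0,0,0,1],[20,4,0,0,0,0,1],[0,0,0,0,0,0,1],[0,0,0,0,0,0,1],[0,0,0,0,0,0,1]]'; python3 go.py 569.9 279.2 -20 1.661
python3 - <<'E'
from h import *
d=cam('top');g=cv2.cvtColor(d['frame'],cv2.COLOR_BGR2HSV);o=sensors.get_obs()
C=np.array([569.9,279.2]);v=np.array([np.cos(1.661),np.sin(1.661)]);n=np.array([v[1],-v[0]])
h=lambda p:tuple(int(a) for a in g[tuple(np.round(proj(d,p)[::-1]).astype(int))][1:])
z=o['ee_pos'][2]+33
for s in range(-110,111,6): print(s,'pad z',h([*(C+s*v),z+9]),'+18',h([*(C+s*v+18*n),z+9]), 'rim',h([*(C+s*v+72*n),45]))
E
```

```text
t: 31.82
ee_pos: [570.6, 277.2, 112.0]
orientation: [-2.119, -2.32, 0.001]
ft_force: [-1.5, 0.3, -4.9]
width: 55.4
grasp_force: 30.0
shift [  2.   -0.5 132. ] turn [-0.001  0.     0.   ]
t 31.82 pos [570.6 277.2 112. ] F [-1.5  0.3 -4.9] w 55.4 g 30.0 q [ 0.43  0.53  1.66 -0.    0.96  0.34]
-110 pad z (109, 82) +18 (100, 82) rim (128, 102)
-104 pad z (109, 98) +18 (105, 97) rim (110, 102)
-98 pad z (99, 98) +18 (108, 102) rim (95, 99)
-92 pad z (93, 99) +18 (99, 100) rim (105, 102)
-86 pad z (70, 91) +18 (93, 102) rim (103, 97)
-80 pad z (10, 100) +18 (104, 98) rim (98, 102)
-74 pad z (23, 66) +18 (11, 72) rim (107, 100)
-68 pad z (42, 49) +18 (41, 50) rim (98, 94)
-62 pad z (36, 49) +18 (36, 50) rim (98, 99)
-56 pad z (18, 69) +18 (58, 48) rim (92, 100)
-50 pad z (21, 145) +18 (23, 68) rim (95, 97)
-44 pad z (20, 168) +18 (24, 141) rim (100, 107)
-38 pad z (10, 78) +18 (20, 168) rim (109, 115)
-32 pad z (21, 160) +18 (18, 72) rim (39, 86)
-26 pad z (20, 170) +18 (17, 166) rim (30, 60)
-20 pad z (15, 99) +18 (18, 172) rim (17, 164)
-14 pad z (92, 69) +18 (18, 71) rim (20, 170)
-8 pad
[... 210 characters left out ...]
(20, 156)
22 pad z (17, 73) +18 (18, 98) rim (21, 158)
28 pad z (25, 71) +18 (16, 94) rim (21, 159)
34 pad z (15, 69) +18 (24, 106) rim (19, 163)
40 pad z (17, 92) +18 (22, 118) rim (20, 164)
46 pad z (16, 95) +18 (22, 128) rim (17, 168)
52 pad z (22, 80) +18 (19, 122) rim (19, 172)
58 pad z (13, 98) +18 (19, 131) rim (19, 173)
64 pad z (23, 68) +18 (20, 138) rim (20, 175)
70 pad z (26, 88) +18 (20, 142) rim (18, 182)
76 pad z (20, 103) +18 (16, 147) rim (20, 181)
82 pad z (23, 87) +18 (24, 151) rim (20, 182)
88 pad z (17, 88) +18 (20, 153) rim (19, 184)
94 pad z (16, 94) +18 (19, 160) rim (22, 187)
100 pad z (20, 78) +18 (20, 141) rim (18, 188)
106 pad z (25, 72) +18 (16, 109) rim (15, 188)
```

The pad's visible end sits at −75/−83 along the carton's axis, so it's centred. Lowering.

```bash
python3 -m handwheel '[[2,-0.5,25,0,0,0,1],[0,0,30,0,0,0,1],[0,0,30,0,0,0,1],[0,0,25,0,0,0,1],[0,0,15,0,0,0,1],[0,0,7,0,0,0,1],[0,0,0,0,0,0,1]]'; python3 -m handwheel '[[0,0,2,0,0,0,1],[0,0,2,0,0,0,1],[0,0,0,0,0,0,1]]'|grep -E 'pos|ft'; python3 -m handwheel '[[0,0,1.5,0,0,0,1],[0,0,0,0,0,0,1]]'|grep -E 'pos|ft'
```

```text
t: 32.75
ee_pos: [570.2, 280.4, -19.8]
orientation: [2.117, 2.321, 0.0]
ft_force: [-0.2, -0.2, -4.7]
width: 55.3
grasp_force: 30.0
ee_pos: [570.1, 280.5, -23.7]
ft_force: [-0.7, 0.4, -5.1]
ee_pos: [569.9, 280.4, -25.5]
ft_force: [0.2, 0.2, -5.4]
```

```bash
python3 -m handwheel '[[0,0,1,0,0,0,1],[0,0,0,0,0,0,1]]'|grep -E 'pos|ft'; python3 -m handwheel '[[0,0,0.7,0,0,0,1],[0,0,0,0,0,0,1]]'|grep -E 'pos|ft'
```

```text
ee_pos: [569.9, 280.4, -26.5]
ft_force: [0.4, -0.8, -5.1]
ee_pos: [570.0, 280.5, -26.9]
ft_force: [-1.3, -0.5, -0.8]
```

The pad has touched down at −27, as predicted. I'll open partway and go straight up.

```bash
python3 -m handwheel '[[0,0,0,0,0,0,0.2],[0,0,0,0,0,0,0.2],[0,0,0,0,0,0,0.2],[0,0,0,0,0,0,0.2],[0,0,-10,0,0,0,0.2],[0,0,-25,0,0,0,0.2],[0,0,-40,0,0,0,0.2],[0,0,-50,0,0,0,0.2],[0,0,-50,0,0,0,0.2]]'; python3 -m handwheel '[[-60,0,0,0,0,0,0],[-60,0,0,0,0,0,0],[-60,0,0,0,0,0,0],[-60,0,0,0,0,0,0],[-60,0,0,0,0,0,0],[0,0,0,0,0,0,0],[0,0,0,0,0,0,0]]'
python3 - <<'E'
from h import *
d=cam('top');f=d['frame'];g=cv2.cvtColor(f,cv2.COLOR_BGR2HSV)
C=np.array([569.9,279.2]);v=np.array([np.cos(1.661),np.sin(1.661)]);n=np.array([v[1],-v[0]])
h=lambda p:tuple(int(a) for a in g[tuple(np.round(proj(d,p)[::-1]).astype(int))][1:])
for k in(-72,-50,-35,-20,0,20,35,50,72): print(k,[h([*(C+s*v+k*n),21 if abs(k)<60 else 45]) for s in(-95,-80,-60,-30,0,30,60,80,95)])
# dark-lining rectangle
m=((g[...,2]<75)&(g[...,1]<90)).astype(np.uint8);r=np.zeros_like(m);u,w=map(int,proj(d,[*C,21]));r[w-24:w+24,u-36:u+36]=1
m=cv2.morphologyEx(m*r,cv2.MORPH_CLOSE,np.ones((3,7)));m=cv2.morphologyEx(m,cv2.MORPH_OPEN,np.ones((5,5)))
b=cv2.boxPoints(cv2.minAreaRect(np.argwhere(m)[:,::-1].astype(np.float32)));p=np.array([ray(d,*q,21)[:2] for q in b])
print('lining c',p.mean(0).round(1),np.linalg.norm(p[1]-p[0]),np.linalg.norm(p[2]-p[1]))
# anything else moved? diff against first top view
a=cv2.resize(cv2.imread('pics/top0.png'),(512,384),interpolation=cv2.INTER_AREA)
D=(cv2.absdiff(cv2.GaussianBlur(a,(3,3),0),cv2.GaussianBlur(f,(3,3),0)).max(2)>45).astype(np.uint8)
for s in cv2.connectedComponentsWithStats(D)[2][1:]:
    if s[4]>25: print('diff',s.tolist(),ray(d,s[0]+s[2]/2,s[1]+s[3]/2,0)[:2].round())
E
```

```text
t: 35.0
ee_pos: [569.9, 280.4, 150.0]
orientation: [2.117, 2.321, 0.001]
ft_force: [1.0, -0.3, -0.4]
width: 70.3
grasp_force: 0.0
t: 35.88
ee_pos: [597.5, -18.2, 148.3]
orientation: [-2.118, -2.32, -0.001]
ft_force: [-0.1, 0.7, 0.1]
width: 87.9
grasp_force: 0.0
-72 [(109, 140), (110, 151), (106, 139), (106, 149), (109, 145), (107, 155), (110, 160), (111, 142), (108, 151)]
-50 [(109, 143), (107, 145), (110, 151), (109, 147), (106, 145), (107, 152), (115, 144), (113, 151), (112, 144)]
-35 [(111, 147), (108, 151), (111, 145), (108, 151), (113, 142), (108, 154), (109, 152), (107, 148), (104, 154)]
-20 [(109, 148), (108, 144), (75, 51), (65, 51), (6, 87), (55, 51), (59, 43), (106, 147), (110, 153)]
0 [(107, 148), (14, 161), (61, 54), (64, 52), (11, 136), (36, 49), (58, 48), (19, 165), (109, 150)]
20 [(109, 152), (109, 150), (68, 56), (75, 51), (17, 139), (85, 48), (69, 48), (109, 150), (107, 145)]
35 [(110, 150), (106, 149), (111, 151), (110, 156), (109, 154), (110, 149), (112, 153), (107, 148), (110, 156)]
50 [(110, 149), (106, 152), (107, 152), (108, 153), (106, 151), (109, 154), (110, 150), (108, 151), (111, 152)]
72 [(109, 152), (108, 154), (107, 153), (107, 153), (108, 139), (105, 133), (108, 134), (109, 154), (106, 127)]
lining c [569.6 280.1] 142.32296433014568 46.61693085121631
diff [257, 93, 255, 291, 31452] [ 388. -240.]
diff [238, 145, 5, 48, 82] [586. 171.]
diff [161, 146, 74, 55, 400] [572. 293.]
diff [173, 163, 59, 23, 1001] [570. 280.]
diff [241, 195, 9, 19, 115] [484. 156.]
diff [378, 206, 39, 42, 908] [ 421. -277.]
diff [418, 240, 11, 21, 92] [ 355. -350.]
diff [360, 243, 51, 12, 292] [ 358. -242.]
diff [301, 314, 17, 24, 297] [142. -25.]
diff [327, 325, 10, 12, 89] [129. -88.]
diff [320, 340, 20, 10, 130] [ 90. -83.]
diff [262, 347, 61, 29, 569] [44. 23.]
diff [236, 374, 22, 10, 194] [ -4. 150.]
```

The pad lies flat in the carton with its lining up, measured 142x47 and centred at (569.6, 280.1). The gripper is clear. Handing in.

```bash
python3 -c "
from workcell import ctrl
print(ctrl.close_job())"
```

```text
the job is handed in; nothing more can be done
None
```

I handed the job in at about 36 s: the ramp turned the pad lining up, the carton was toppled onto its back, and the pad was lowered flat and lengthways into it with the lining still up. In the last top view the pad is centred in the carton and the gripper is clear of everything. The judge's verdict was not shown.

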